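# Stack the parts tote over the gearmotor in the robot pit

### The arm

A 6-joint arm with a two-finger parallel gripper is mounted at the origin on the work surface. World frame = base frame: x ahead of the robot, y to its left, z up, the work surface at z = 0. Lengths are in mm, angles in rad, forces in N, time in s.
With the tool pointing down it reaches from about 400 to 925 mm from the base axis. Payload 12.5 kg.
Tool frame: the origin (TCP) lies at the very end of the fingers, on their centre line; the grasp point (between the pads) lies 19 mm behind it; z points along the fingers, y is the direction in which the jaws open and shut (so a half turn about z gives the same grasp; the last joint's range is limited). The gripper opens to 95 mm and grips with 3 to 60 N. Pads are 20 mm wide; open, the fingers measure 119 mm over their backs; the gripper's body (75 mm by 180 mm) begins 59 mm behind the grasp point.
Start: joints at [1.145, 0.491, 1.559, -0, 1.092, -0.106], TCP at [196.469, 593.335, 214.661] pointing down, gripper open.
Joint ranges: [-3.1, 3.1], [-0.84, 2.19], [0.05, 2.79], [-1.13, 4.28], [0.06, 2.93], [-2.69, 2.69]. Speed limits (rad/s): [2.22, 2.22, 2.79, 3.14, 3.14, 3.14].

### API

Orientations are given as [roll, pitch, yaw] about the fixed x, y, z axes, in that order (R = Rz(yaw) Ry(pitch) Rx(roll)).
In Python, from cell import env gives the robot as it stands. The module is installed in compiled form; this text tells all that it offers.
- The arm moves only by the tool arm_command, never from a script. Its argument "deltas" is a list that holds one entry, the list of rows, each a list of 5 numbers: the closure, from 0 (fully open) to 1 (shut), then the shift along the world's x, y, z as a fraction of full scale, then the turn about the world's z as a fraction of full scale. In form: [[[grip, dx, dy, dz, twist], ...]]. A call has 1 to 12 rows; each row shifts and turns the pose as measured when the row begins; what a row does not reach is not made up. Full scale, the value 1, is 100 mm for a shift and pi/4 rad for a turn. A row lasts 1/12 s, in which the tool goes at most 41.7 mm and 7.16 degrees, less where a joint would pass 70% of its speed; a pose out of reach is approached as far as the arm can. A call with a number of a shift or a turn outside -1 to 1 is refused whole. A call with a gripper value outside its range is refused whole. The fingers move at their own pace and stop on an object; the grip force is fixed at half the most. Time passes only in rows, so rows that do not move let the fingers close. It gives the time, the measured TCP pose, the force and the opening at its end, in the units of the state.
- env.state(): the state, without advancing time (a new reading comes with each control period).
- env.read_camera(name): name is "scene" or "top"; returns a dict with "frame" (400x640x3 uint8, red, green, blue), "fx", "fy", "cx", "cy" (pixels), "R" (3x3) and "t" (3): a world point X has camera coordinates R X + t. Camera axes: x right, y down, z forward; pixel columns grow to the right and rows downward; lengths in mm; the calibration is good to about 2 mm. A picture is of the moment at which its call begins. There is no depth.
- env.job_done(): hands the job in, once; it reports no verdict.
The state is a dict: "t": time; "joints": joint angles; "qvel": joint speeds; "tau": joint torques, N m; "eef_pos": TCP position; "tcp_rot": TCP orientation; "ft_force": force on the tool from outside, world axes, zero at the start; "moment": the same for the moment, N m; "opening": opening from 0.0 (shut) to 1.0 (fully open).
Only numpy, scipy, OpenCV 4.12 (cv2) and the standard library are available. Lean on these libraries where they do the work, as an engineer would, in place of code of your own. Each camera call takes 0.05 s, during which the arm holds its last target.

### The job

Stack the orange tote squarely on the blue tote that holds the gearmotor, so that it stands level up on the rim instead of nesting down onto the motor: turn it so that its white end is over the blue tote's plain end. Set it down gently, let go, and leave both blue totes and the motor where they are.

Things in the scene. Friction and masses are not known exactly. Their poses are not given: they have to be found in the camera images.
- carry_tote: Loose orange tote, 182 (x) x 132 (y) x 80 mm, 0.45 kg, moulded like the blue ones; its +x end is white. Black square knob 30 x 30 mm at its centre, sides along x and y, 80 to 124 mm above the underside, on a strap at rim height: grip it from above. White end over a blue tote's plain end it stacks, 80 mm above the blue underside; white over white it nests, 45 mm. Origin: underside centre, z up.
- carry_white_end (a point): Point on the orange tote: the middle of its white end's rim, 90 mm from the tote's centre along its +x, 80 mm above its underside. Axes as the tote's.
- loaded_tote: Loose blue tote holding the gearmotor, 0.6 kg, on the table: 182 (x) x 132 (y) x 80 mm, open top, +x end white, other end blue. Rim 10 mm wide, 80 mm up; long sides slotted at x = +62 and -22 mm (32 long, 41 deep). All totes have 4 feet, 20 mm long, flush with the underside, reaching y = +-66 mm at those same x: they pass the slots or stand on the rim. Origin: underside centre, z up.
- empty_tote: A second loose blue tote, same moulding as the loaded one but empty; a bystander. 182 (x) x 132 (y) x 80 mm, 0.6 kg, +x end white, the other end blue. All totes: walls 4 mm, floor 5 mm; the lower half narrower (156 x 92 mm outside, up to 35 mm) than the upper half (172 x 112 mm inside). Origin: underside centre, z up.
- gearmotor: Loose gearmotor standing upright on the floor of the loaded tote: square aluminium gearbox 50 x 50 x 26 mm with a steel can 36 mm across above it, 60 mm high in all, so its top is 65 mm above the tote's underside. 0.3 kg. Origin: centre of its underside, z up.
There are look-alikes about, which are no part of the job. Of the things like the carry_tote, leave any that is yellow; of the rest the larger one is meant.

How it is judged:
By the outcome, as a careful person would: the job done as asked, in the order asked, and still so for the second after the job is handed in, with the robot touching nothing.
It also fails if it takes over 40 s, if anything falls off the work surface, if the arm or the gripper's body presses on something with over 40 N, if the wrist force passes 120 N, or if a joint passes its speed limit or range.

## Working session

There is one attempt and no reset: what is moved stays moved. The work goes in short steps, Python scripts to look and compute and a tool call to move; the robot and the scene stay as the last step left them, time stands still between calls to the robot, and variables do not carry over. Pictures are saved under pics/ and viewed, and the job is handed in when it is done.

Besides the shell and the picture viewer there is one more tool, called after "Emit:" by a JSON object that holds its "fn" and its "kwargs". arm_command: Moves the arm, as the interface text tells. Its arguments: {"type":"object","properties":{"deltas":{"type":"array","items":{"type":"array","items":{"type":"array","items":{"type":"number","minimum":-1,"maximum":1}}}}},"required":["deltas"]}

```bash
mkdir -p pics
python3 - <<'E'
from cell import env
import cv2,pickle
for n in("scene","top"):
    c=env.read_camera(n); pickle.dump(c,open(f"{n}0.pkl","wb"))
    cv2.imwrite(f"pics/{n}0.png",c["frame"][:,:,::-1]); print(n,c["fx"],c["cx"],c["cy"],c["R"],c["t"])
s=env.state();print(s)
E
```

```text
scene 361.24918029989425 318.0060257219375 197.8062668680065 [[-0.86551335  0.50087636  0.00308301]
 [ 0.3795061   0.65977799 -0.64858933]
 [-0.32689716 -0.56019271 -0.7611323 ]] [ 421.01154878 -141.18810045 1098.70711461]
top 395.1797949108539 323.10023023055345 192.8397268859606 [[ 0.01821716 -0.99960047  0.02161108]
 [-0.99637117 -0.01994721 -0.08274421]
 [ 0.08314223 -0.02002529 -0.99633647]] [ -39.12010691  515.59746009 1057.30899681]
{'t': 0.1, 'joints': array([ 1.14537750e+00,  4.91501042e-01,  1.55936493e+00, -2.62908767e-05,
        1.09168730e+00, -1.05610410e-01]), 'qvel': array([-0.00118553, -0.00180205, -0.00269885, -0.0008424 ,  0.00080574,
       -0.00045953]), 'tau': array([ 2.34057945e-03, -6.13621473e+01, -2.58604681e+01,  6.94138510e-02,
        4.70419193e-02, -9.69778011e-05]), 'eef_pos': array([196.39798109, 593.12943944, 214.12720543]), 'tcp_rot': array([-3.14063493e+00, -7.80735804e-05,  2.82179633e+00]), 'ft_force': array([-0.92299948, -0.32193763,  0.73220496]), 'moment': array([ 0.04450362, -0.01169582,  0.03305138]), 'opening': 0.9991313248416543}
```

View pics/scene0.png

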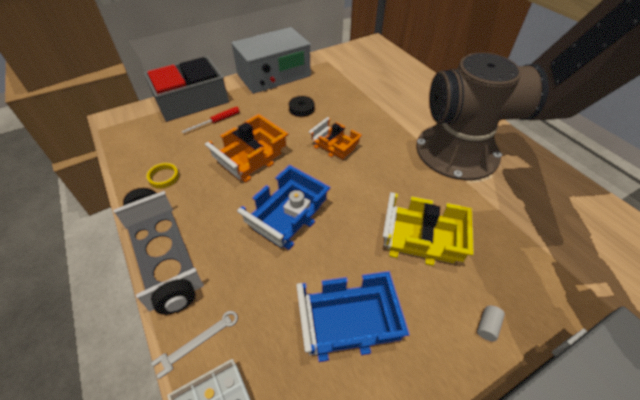

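View pics/top0.png

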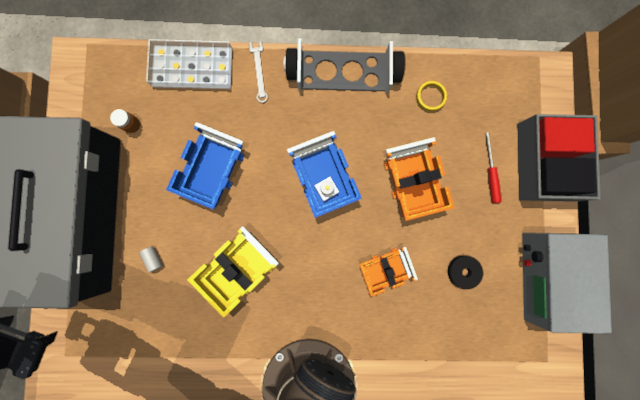

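Run:
```python
import cv2,pickle,numpy as np
f=pickle.load(open("top0.pkl","rb"))["frame"][:,:,::-1]
a=cv2.resize(f[120:230,370:470],None,fx=5,fy=5,interpolation=cv2.INTER_CUBIC)
b=cv2.resize(f[120:230,280:370],None,fx=5,fy=5,interpolation=cv2.INTER_CUBIC)
cv2.imwrite("pics/za.png",a);cv2.imwrite("pics/zb.png",b)
f=pickle.load(open("scene0.pkl","rb"))["frame"][:,:,::-1]
cv2.imwrite("pics/zc.png",cv2.resize(f[110:250,195:345],None,fx=4,fy=4,interpolation=cv2.INTER_CUBIC))
```

```text
(no output)
```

View pics/za.png

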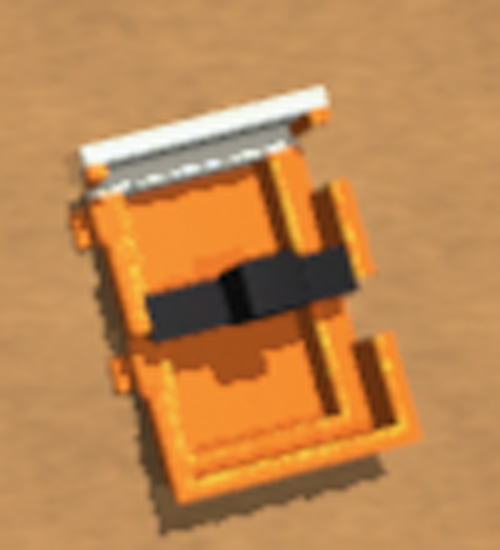

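View pics/zb.png

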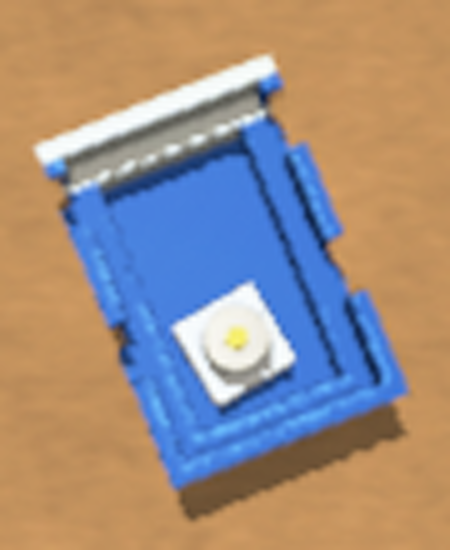

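View pics/zc.png

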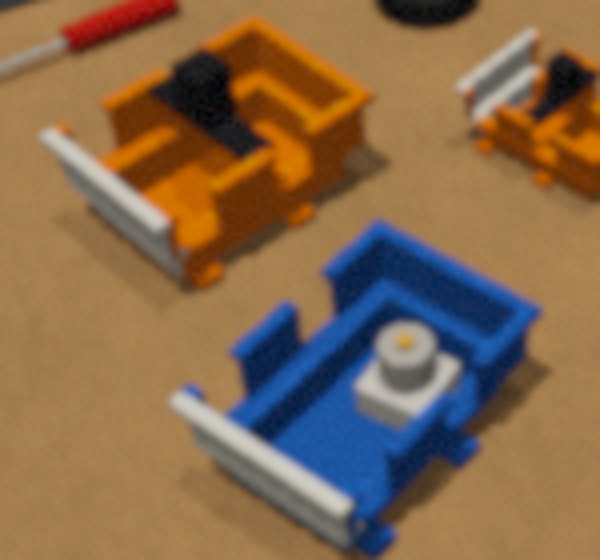

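```bash
cat > h.py <<'E'
import numpy as np,cv2,pickle
from scipy.optimize import least_squares
def proj(c,X):
    p=np.asarray(X)@np.array(c["R"]).T+np.array(c["t"]); return np.c_[c["fx"]*p[:,0]/p[:,2]+c["cx"],c["fy"]*p[:,1]/p[:,2]+c["cy"]]
def tote(p,L):
    x,y,a,z=p; c,s=np.cos(a),np.sin(a); L=np.asarray(L,float)
    return np.c_[x+c*L[:,0]-s*L[:,1],y+s*L[:,0]+c*L[:,1],z+L[:,2]]
C=[[91,66,80],[91,-66,80],[-91,-66,80],[-91,66,80]] # WL,WR,PR,PL
def un(P,s,o): return (np.array(P,float)+.5)/s-.5+np.array(o)
def fit(obs,p0,z=0):
    f=lambda p:np.concatenate([(proj(c,tote([*p,z],L))-uv).ravel() for c,L,uv in obs])
    r=least_squares(f,p0,x_scale=[1,1,.01],loss='soft_l1'); return r.x,r.fun.reshape(-1,2)
E
python3 - <<'E'
from h import *
T=pickle.load(open("top0.pkl","rb"));S=pickle.load(open("scene0.pkl","rb"))
O={"orange":(un([[80,150],[327,87],[420,440],[180,503]],5,(370,120)),un([[42,135],[168,235],[373,97],[255,18]],4,(195,110))),
"blue":(un([[35,152],[272,57],[408,393],[178,487]],5,(280,120)),un([[172,402],[347,515],[541,310],[380,222]],4,(195,110)))}
ft,fs=T["frame"][:,:,::-1].copy(),S["frame"][:,:,::-1].copy()
ft=cv2.resize(ft[110:240,270:470],None,fx=4,fy=4,interpolation=cv2.INTER_CUBIC)
fs=cv2.resize(fs[110:250,195:345],None,fx=4,fy=4,interpolation=cv2.INTER_CUBIC)
for n,(a,b) in O.items():
    # scene ordering: check by looking: left of scene
    for obs in ([(T,C,a)],[(S,np.array(C)[[1,0,3,2]],b)],[(S,C,b)]):
        p,r=fit(obs,[600,-150,0.2]);print(n,p.round(3),np.abs(r).max().round(2))
    p,r=fit([(T,C,a)],[600,-150,.2])
    best=min((fit([(T,C,a),(S,np.array(C)[i],b)],p) for i in ([0,1,2,3],[1,0,3,2])),key=lambda q:np.abs(q[1]).sum())
    p,r=best;print(n,"joint",p.round(3));print(r.round(1))
    for img,c,o in((ft,T,(270,110)),(fs,S,(195,110))):
        for LL in (C,[[x*78/91,y*46/66,0] for x,y,z in C],[[15*i,15*j,124] for i,j in((1,1),(1,-1),(-1,-1),(-1,1))]):
            q=((proj(c,tote([*p,0],LL))-o+.5)*4-.5).round().astype(int)
            cv2.polylines(img,[q],True,(0,255,0) if LL is C else (255,0,255),1)
cv2.imwrite("pics/o1.png",ft);cv2.imwrite("pics/o2.png",fs)
E
```

```text
orange [ 5.54013e+02 -2.79727e+02  2.70000e-01] 1.98
orange [ 5.54115e+02 -2.75814e+02  2.80000e-01] 1.71
orange [ 555.482 -280.501   -1.028] 52.53
orange joint [ 5.53640e+02 -2.78655e+02  2.76000e-01]
[[ 0.3  1.9]
 [-0.9  2. ]
 [-0.1 -1.6]
 [-0.9 -1.3]
 [ 1.5 -0.6]
 [-0.6 -2.1]
 [-0.4  0.1]
 [-0.8 -0. ]]
blue [ 5.60962e+02 -3.00180e+01  4.13000e-01] 1.79
blue [ 5.61987e+02 -2.69760e+01  4.03000e-01] 1.5
blue [560.461 -27.329   1.644] 92.45
blue joint [ 5.61423e+02 -2.89990e+01  4.07000e-01]
[[ 0.5  0.9]
 [-0.1  1.2]
 [-0.4 -1.8]
 [-1.7 -1.2]
 [ 1.  -1.1]
 [ 0.2 -1.4]
 [-0.5  0.7]
 [-1.5  0.2]]
```

```bash
true
```

```text
(no output)
```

View pics/o1.png

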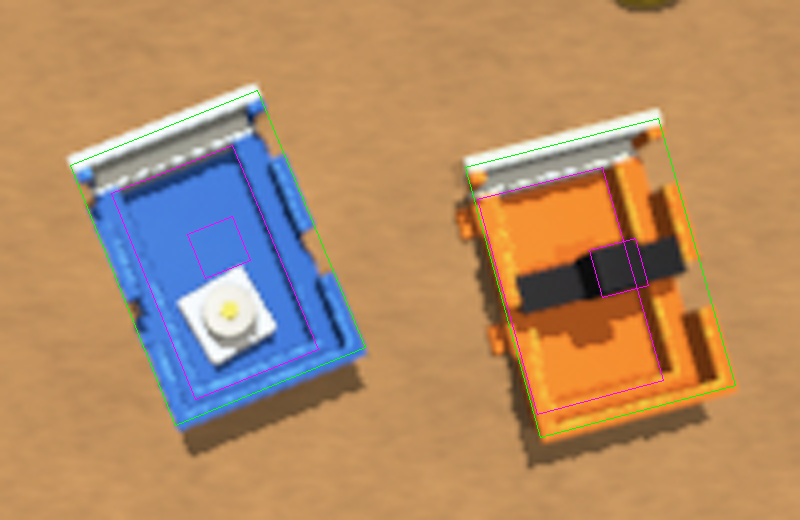

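View pics/o2.png

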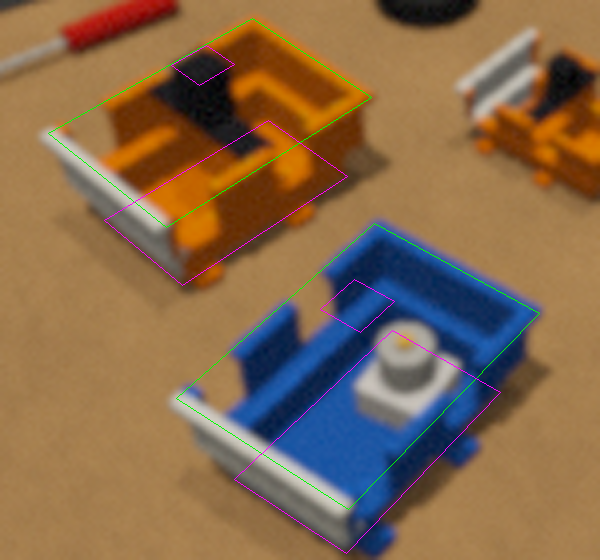

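Run:
```python
from h import *
T=pickle.load(open("top0.pkl","rb"))
out=[]
for p in ([553.6,-278.7,.276,0],[561.4,-29,.407,0]):
  for z in (80,):
    # local frame 240x180 mm, 3px/mm ; image row down = -x local, col right = -y local
    s=2.2
    g=[[120,90,z],[120,-90,z],[-120,-90,z],[-120,90,z]]
    src=proj(T,tote(p,g)).astype(np.float32); dst=np.array([[0,0],[180*s,0],[180*s,240*s],[0,240*s]],np.float32)
    im=cv2.warpPerspective(T["frame"][:,:,::-1],cv2.getPerspectiveTransform(src,dst),(int(180*s),int(240*s)),flags=cv2.INTER_CUBIC)
    im=np.clip(255*(im/255.)**.6,0,255).astype(np.uint8)
    for x in (91,78,46,-6,-38,-91):
        v=int((120-x)*s); cv2.line(im,(0,v),(35,v),(0,255,0),1); cv2.line(im,(361,v),(396,v),(0,255,0),1)
    for y in (66,56,-56,-66):
        u=int((90-y)*s); cv2.line(im,(u,0),(u,40),(0,255,0),1); cv2.line(im,(u,490),(u,527),(0,255,0),1)
    out.append(im)
cv2.imwrite("pics/rect.png",np.hstack(out))
```

```text
(no output)
```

View pics/rect.png

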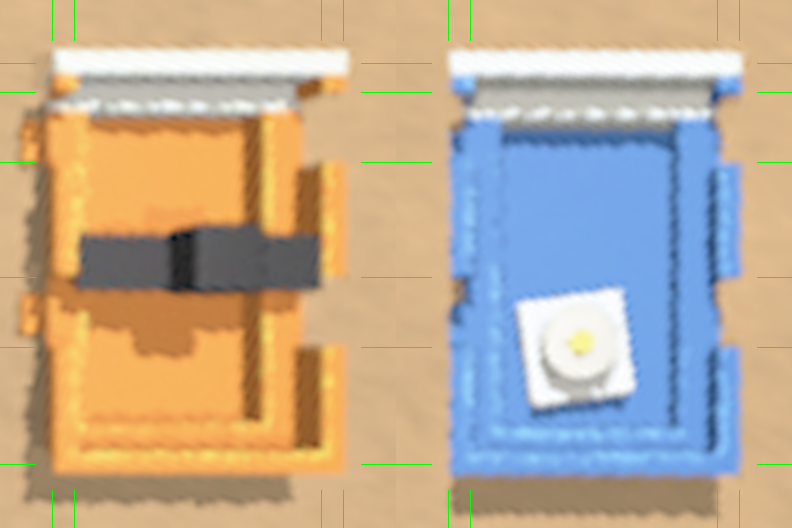

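```bash
sed -i 's/91,/96,/g' h.py; grep "^C=" h.py
python3 - <<'E'
from h import *
T=pickle.load(open("top0.pkl","rb"));S=pickle.load(open("scene0.pkl","rb"))
O={"orange":(un([[80,150],[327,87],[420,440],[180,503]],5,(370,120)),un([[42,135],[168,235],[373,97],[255,18]],4,(195,110))),
"blue":(un([[35,152],[272,57],[408,393],[178,487]],5,(280,120)),un([[172,402],[347,515],[541,310],[380,222]],4,(195,110)))}
for n,(a,b) in O.items():
    i=[1,0,3,2]
    for o in ([(T,C,a)],[(S,np.array(C)[i],b)],[(T,C,a),(S,np.array(C)[i],b)]):
        p,r=fit(o,[560,-150,.3]);print(n,p.round(3),np.abs(r).max().round(2))
E
```

```text
C=[[96,66,80],[96,-66,80],[-96,-66,80],[-96,66,80]] # WL,WR,PR,PL
orange [ 5.54375e+02 -2.79617e+02  2.69000e-01] 0.73
orange [ 5.54336e+02 -2.75636e+02  2.95000e-01] 1.53
orange [ 5.54361e+02 -2.78699e+02  2.75000e-01] 2.45
blue [ 5.60937e+02 -3.02190e+01  4.10000e-01] 0.83
blue [ 5.60779e+02 -2.80920e+01  4.13000e-01] 0.98
blue [ 5.60777e+02 -2.92750e+01  4.11000e-01] 0.98
```

Emit:
{"fn": "arm_command", "kwargs": {"deltas": [[[0, 0.25, -0.3, 0, -0.155], [0, 0.25, -0.3, 0, -0.155], [0, 0.25, -0.3, 0, -0.155], [0, 0.25, -0.3, 0, -0.155], [0, 0.25, -0.3, 0, -0.155], [0, 0.25, -0.3, 0, -0.155], [0, 0.25, -0.3, 0, -0.155], [0, 0.25, -0.3, 0, -0.155], [0, 0.25, -0.3, 0, -0.155], [0, 0.25, -0.3, 0, -0.155], [0, 0.25, -0.3, 0, -0.155], [0, 0.25, -0.3, 0, -0.155]]]}}

```text
t: 1.1
eef_pos: [499.9, 219.2, 210.7]
tcp_rot: [-3.136, 0.0, 1.328]
ft_force: [0.4, 0.7, 0.5]
opening: 1.001
```

Emit:
{"fn": "arm_command", "kwargs": {"deltas": [[[0, 0.045, -0.4, 0, -0.112], [0, 0.045, -0.4, 0, -0.112], [0, 0.045, -0.4, 0, -0.112], [0, 0.045, -0.4, 0, -0.112], [0, 0.045, -0.4, 0, -0.112], [0, 0.045, -0.4, 0, -0.112], [0, 0.045, -0.4, 0, -0.112], [0, 0.045, -0.4, 0, -0.112], [0, 0.045, -0.4, 0, -0.112], [0, 0.045, -0.4, 0, -0.112], [0, 0.045, -0.4, 0, -0.112], [0, 0, 0, 0, 0]]]}}

```text
t: 2.1
eef_pos: [550.2, -242.5, 207.4]
tcp_rot: [-3.135, 0.002, 0.297]
ft_force: [-0.2, -0.5, -0.1]
opening: 1.0
```

Emit:
{"fn": "arm_command", "kwargs": {"deltas": [[[0, 0.02, -0.18, 0, -0.02], [0, 0.02, -0.18, 0, -0.015], [0, 0, 0, -0.2, 0], [0, 0, 0, -0.2, 0], [0, 0, 0, 0, 0], [0, 0, 0, 0, 0]]]}}

```text
t: 2.6
eef_pos: [553.7, -284.1, 165.1]
tcp_rot: [-3.133, 0.003, 0.265]
ft_force: [0.3, -0.3, 0.9]
opening: 0.999
```

Run:
```python
from cell import env
import cv2,pickle,numpy as np
ims=[]
for n,(r0,c0) in(("scene",(70,180)),("top",(100,340))):
    c=env.read_camera(n); pickle.dump(c,open(f"{n}1.pkl","wb"))
    ims.append(cv2.resize(c["frame"][r0:r0+130,c0:c0+130,::-1],None,fx=3,fy=3,interpolation=cv2.INTER_CUBIC))
cv2.imwrite("pics/p1.png",np.hstack(ims))
s=env.state();print(s["eef_pos"],s["tcp_rot"],s["joints"])
```

```text
[ 553.8083597  -283.94210407  165.6780902 ] [-3.13404490e+00  2.23220552e-03  2.64719413e-01] [-0.58131346  0.53973703  1.61499398  0.00397596  0.99399579  0.72259172]
```

View pics/p1.png

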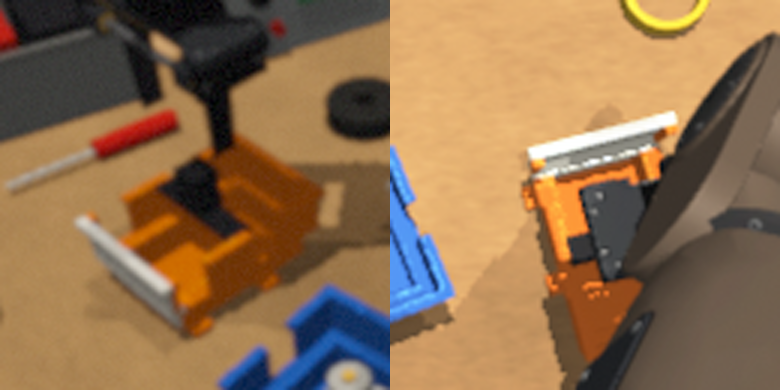

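Run:
```python
from h import *
S=pickle.load(open("scene1.pkl","rb"))
p=[553.8,-284,.265,0]
print((proj(S,tote(p,[[0,47.5,165],[0,-47.5,165],[0,0,165]]))-[180,70])*3)
print((proj(S,tote([554.4,-279,.27,0],[[15,15,124],[15,-15,124],[-15,-15,124],[-15,15,124]]))-[180,70])*3)
```

```text
[[220.11011724 150.3769465 ]
 [153.57513494 103.86160074]
 [186.0866952  126.59079393]]
[[191.8033432  182.358188  ]
 [171.19227373 167.39503824]
 [197.53321153 152.69109497]
 [218.21629192 167.2375332 ]]
```

Emit:
{"fn": "arm_command", "kwargs": {"deltas": [[[0, 0, 0.05, -0.2, 0.006], [0, 0, 0, -0.2, 0], [0, 0, 0, -0.2, 0], [0, 0, 0, -0.1, 0], [0, 0, 0, -0.05, 0], [0, 0, 0, 0, 0], [0, 0, 0, 0, 0]]]}}

```text
t: 3.28
eef_pos: [557.5, -278.6, 96.4]
tcp_rot: [3.14, -0.006, 0.273]
ft_force: [0.0, 0.4, 1.0]
opening: 1.0
```

Emit:
{"fn": "arm_command", "kwargs": {"deltas": [[[0, -0.03, 0, -0.07, 0], [0, 0, 0, 0, 0], [1, 0, 0, 0, 0], [1, 0, 0, 0, 0], [1, 0, 0, 0, 0], [1, 0, 0, 0, 0], [1, 0, 0, 0, 0], [1, 0, 0, 0, 0]]]}}

```text
t: 3.95
eef_pos: [555.6, -279.6, 92.7]
tcp_rot: [3.136, -0.009, 0.273]
ft_force: [0.2, -0.2, -0.2]
opening: 0.637
```

Emit:
{"fn": "arm_command", "kwargs": {"deltas": [[[1, 0, 0, 0, 0], [1, 0, 0, 0, 0], [1, 0, 0, 0, 0], [1, 0, 0, 0, 0], [1, 0, 0, 0, 0], [1, 0, 0, 0, 0], [1, 0, 0, 0, 0], [1, 0, 0, 0, 0]]]}}

```text
t: 4.62
eef_pos: [555.6, -279.6, 92.8]
tcp_rot: [3.136, -0.01, 0.273]
ft_force: [-0.2, 0.0, 0.5]
opening: 0.317
```

Emit:
{"fn": "arm_command", "kwargs": {"deltas": [[[1, 0, 0, 0, 0], [1, 0, 0, 0.1, 0], [1, 0, 0, 0.15, 0], [1, 0, 0, 0.2, 0], [1, 0, 0, 0.25, 0], [1, 0, 0, 0.25, 0], [1, 0, 0, 0.25, 0], [1, 0, 0, 0.15, 0], [1, 0, 0, 0.05, 0], [1, 0, 0, 0, 0]]]}}

```text
t: 5.45
eef_pos: [551.6, -277.0, 238.4]
tcp_rot: [-3.139, -0.002, 0.274]
ft_force: [0.7, -0.9, -4.8]
opening: 0.314
```

Emit:
{"fn": "arm_command", "kwargs": {"deltas": [[[1, 0, 0.05, 0, 0.05], [1, 0, 0.1, 0, 0.1], [1, 0, 0.1, 0, 0.14], [1, 0, 0.1, 0, 0.14], [1, 0, 0.1, 0, 0.14], [1, 0, 0.1, 0, 0.14], [1, 0, 0.1, 0, 0.14], [1, 0, 0.1, 0, 0.14], [1, 0, 0.1, 0, 0.14], [1, 0, 0.1, 0, 0.14], [1, 0, 0.1, 0, 0.14], [1, 0, 0.1, 0, 0.14]]]}}

```text
t: 6.45
eef_pos: [545.0, -156.1, 223.0]
tcp_rot: [-3.116, 0.001, 1.543]
ft_force: [0.5, 0.5, -3.8]
opening: 0.316
```

Emit:
{"fn": "arm_command", "kwargs": {"deltas": [[[1, 0.01, 0.1, 0, 0.14], [1, 0.01, 0.1, 0, 0.14], [1, 0.01, 0.1, 0, 0.14], [1, 0.01, 0.1, 0, 0.14], [1, 0.01, 0.1, 0, 0.14], [1, 0.01, 0.1, 0, 0.14], [1, 0.01, 0.1, 0, 0.14], [1, 0.01, 0.1, 0, 0.14], [1, 0.01, 0.1, 0, 0.14], [1, 0.01, 0.1, 0, 0.14], [1, 0.01, 0.1, 0, 0.14], [1, 0, 0, 0, 0.14]]]}}

```text
t: 7.45
eef_pos: [548.9, -37.0, 206.7]
tcp_rot: [-3.102, -0.021, 2.932]
ft_force: [0.5, 1.0, -4.9]
opening: 0.315
```

Emit:
{"fn": "arm_command", "kwargs": {"deltas": [[[1, 0.02, 0.01, 0.05, 0.13], [1, 0.02, 0.01, 0.05, 0.13], [1, 0.02, 0.01, 0.05, 0.13], [1, 0.02, 0.01, 0.05, 0.13], [1, 0.02, 0.01, 0.05, 0.13], [1, 0, 0, 0, 0.1], [1, 0, 0, 0, 0], [1, 0, 0, 0, 0], [1, 0, 0, 0, 0]]]}}

```text
t: 8.2
eef_pos: [554.0, -29.5, 221.5]
tcp_rot: [-3.109, -0.04, -2.728]
ft_force: [-1.1, -0.4, -5.1]
opening: 0.313
```

```bash
cat > look.py <<'E'
import sys
from cell import env
from h import *
n0=sys.argv[1];ims=[]
for n,(r0,c0) in(("scene",(90,200)),("top",(100,260))):
    c=env.read_camera(n); pickle.dump(c,open(f"{n}{n0}.pkl","wb"))
    ims.append(cv2.resize(c["frame"][r0:r0+190,c0:c0+130,::-1],None,fx=3,fy=3,interpolation=cv2.INTER_CUBIC))
cv2.imwrite(f"pics/l{n0}.png",np.hstack(ims))
s=env.state();print(s["t"],s["eef_pos"],s["tcp_rot"],s["joints"],s["ft_force"],s["moment"])
E
python3 look.py 2
```

```text
8.3 [554.1532221  -29.58136305 221.67911192] [-3.1086568  -0.03940158 -2.72774418] [-0.14829436  0.39248367  1.71051652 -0.05618006  1.05504956 -2.10547332] [ 0.35517744 -0.41253622 -5.10020282] [0.10049899 0.03189917 0.01872745]
```

View pics/l2.png

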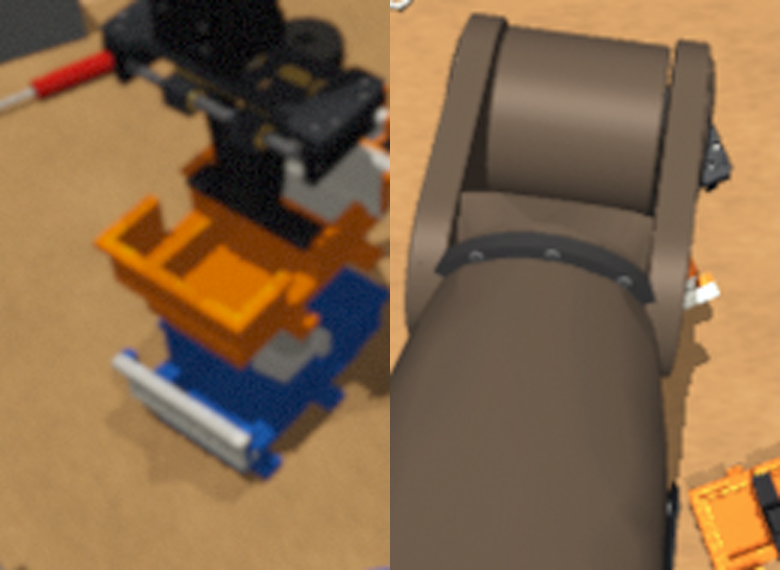

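Run:
```python
import numpy as np
from scipy.spatial.transform import Rotation as R
for n,e in {"start":[-3.1406,-.0001,2.8218],"12":[-3.136,0,1.328],"24":[-3.135,.002,.297],"abv":[-3.133,.003,.265],"low":[3.14,-.006,.273],"grip":[3.136,-.01,.273],"lift":[-3.139,-.002,.274],"t12":[-3.116,.001,1.543],"t24":[-3.102,-.021,2.932],"now":[-3.1087,-.0394,-2.7277]}.items():
    r=R.from_euler('xyz',e); print(n,(r.apply([0,0,1])*1000).round(1), "toolframe tilt",(r.inv().apply([0,0,-1])*1000).round(1))
```

```text
start [-4.e-01 -9.e-01 -1.e+03] toolframe tilt [-1.e-01  1.e+00  1.e+03]
12 [   -5.4     1.3 -1000. ] toolframe tilt [   0.     5.6 1000. ]
24 [   -3.8     5.7 -1000. ] toolframe tilt [   2.     6.6 1000. ]
abv [   -5.1     7.5 -1000. ] toolframe tilt [   3.     8.6 1000. ]
low [ 6.2e+00  1.0e-01 -1.0e+03] toolframe tilt [  -6.    -1.6 1000. ]
grip [  11.1   -2.7 -999.9] toolframe tilt [-10.   -5.6 999.9]
lift [    1.2     3.  -1000. ] toolframe tilt [  -2.     2.6 1000. ]
t12 [-2.560e+01 -3.000e-01 -9.997e+02] toolframe tilt [  1.   25.6 999.7]
t24 [ -28.8  -34.4 -999. ] toolframe tilt [-21.   39.6 999. ]
now [ -22.8  -45.9 -998.7] toolframe tilt [-39.4  32.9 998.7]
```

Emit:
{"fn": "arm_command", "kwargs": {"deltas": [[[1, 0, -0.35, 0, 0], [1, 0, -0.35, 0, 0], [1, 0, -0.35, 0, 0], [1, 0, 0, 0, 0], [1, 0, 0, 0, 0]]]}}

```text
t: 8.72
eef_pos: [553.8, -137.8, 220.7]
tcp_rot: [-3.109, -0.04, -2.732]
ft_force: [0.2, 0.6, -4.8]
opening: 0.315
```

Emit:
{"fn": "arm_command", "kwargs": {"deltas": [[[1, 0.01, 0.08, 0, 0], [1, 0.01, 0.08, 0, 0], [1, 0.01, 0.08, 0, 0], [1, 0.01, 0.08, 0, 0], [1, 0.01, 0.08, 0, 0], [1, 0.01, 0.08, 0, 0], [1, 0.01, 0.08, 0, 0], [1, 0.01, 0.08, 0, 0], [1, 0.01, 0.08, 0, 0], [1, 0.01, 0.08, 0, 0], [1, 0, 0, 0, 0], [1, 0, 0, 0, 0]]]}}

```text
t: 9.72
eef_pos: [564.5, -44.1, 220.6]
tcp_rot: [-3.11, -0.04, -2.729]
ft_force: [0.1, -0.0, -4.7]
opening: 0.315
```

Emit:
{"fn": "arm_command", "kwargs": {"deltas": [[[1, 0, 0, 0, -0.15], [1, 0, 0, 0, -0.15], [1, 0, 0, 0, -0.15], [1, 0, 0, 0, -0.15], [1, 0, 0, 0, 0], [1, 0, 0, 0, 0]]]}}

```text
t: 10.22
eef_pos: [564.5, -45.7, 220.6]
tcp_rot: [-3.109, -0.04, 3.064]
ft_force: [-0.3, -0.6, -4.4]
opening: 0.315
```

Emit:
{"fn": "arm_command", "kwargs": {"deltas": [[[1, 0, 0.01, 0, 0.05], [1, 0, 0.01, 0, 0.05], [1, 0, 0.01, 0, 0.05], [1, 0, 0.01, 0, 0.05], [1, 0, 0.01, 0, 0.05], [1, 0, 0.01, 0, 0.05], [1, 0, 0.01, 0, 0.05], [1, 0, 0.01, 0, 0.05], [1, 0, 0.01, 0, 0.05], [1, 0, 0.01, 0, 0.05], [1, 0, 0.01, 0, 0.05], [1, 0, 0, 0, 0.05]]]}}

```text
t: 11.22
eef_pos: [564.2, -37.2, 220.5]
tcp_rot: [-3.108, -0.041, -2.676]
ft_force: [-0.5, 0.3, -4.5]
opening: 0.312
```

Emit:
{"fn": "arm_command", "kwargs": {"deltas": [[[1, 0, -0.1, 0, -0.14], [1, 0, -0.1, 0, -0.14], [1, 0, -0.1, 0, -0.14], [1, 0, -0.1, 0, -0.14], [1, 0, -0.1, 0, -0.14], [1, 0, -0.1, 0, -0.14], [1, 0, -0.1, 0, -0.14], [1, 0, -0.1, 0, -0.14], [1, 0, -0.1, 0, -0.14], [1, 0, -0.1, 0, -0.14], [1, 0, 0, 0, 0], [1, 0, 0, 0, 0]]]}}

```text
t: 12.22
eef_pos: [563.3, -143.5, 220.5]
tcp_rot: [-3.108, -0.041, 2.511]
ft_force: [-0.3, -0.3, -5.4]
opening: 0.311
```

Emit:
{"fn": "arm_command", "kwargs": {"deltas": [[[1, 0, -0.08, 0.08, 0], [1, 0, -0.08, 0.08, 0], [1, 0, -0.08, 0.08, 0], [1, 0, -0.08, 0.08, 0], [1, 0, -0.08, 0.08, 0], [1, 0, -0.08, 0.08, 0], [1, 0, -0.08, 0.08, 0], [1, 0, -0.08, 0.08, 0], [1, 0, -0.08, 0.08, 0], [1, 0, -0.08, 0.08, 0], [1, 0, 0, 0, 0], [1, 0, 0, 0, 0]]]}}

```text
t: 13.22
eef_pos: [562.9, -231.8, 311.3]
tcp_rot: [-3.108, -0.038, 2.528]
ft_force: [0.5, 1.0, -5.5]
opening: 0.316
```

Emit:
{"fn": "arm_command", "kwargs": {"deltas": [[[1, 0, 0, -0.25, 0], [1, 0, 0, -0.25, 0], [1, 0, 0, -0.25, 0], [1, 0, 0, -0.25, 0], [1, 0, 0, 0, 0], [1, 0, 0, 0, 0]]]}}

```text
t: 13.72
eef_pos: [562.4, -230.2, 208.0]
tcp_rot: [-3.109, -0.037, 2.528]
ft_force: [-0.6, -0.3, -3.9]
opening: 0.313
```

Emit:
{"fn": "arm_command", "kwargs": {"deltas": [[[1, 0, 0, 0, 0.15], [1, 0, 0, 0, 0.15], [1, 0, 0, 0, 0.15], [1, 0, 0, 0, 0.15], [1, 0, 0, 0, 0], [1, 0, 0, 0, 0]]]}}

```text
t: 14.22
eef_pos: [564.7, -230.0, 215.5]
tcp_rot: [-3.107, -0.032, 3.018]
ft_force: [-0.6, -1.0, -3.9]
opening: 0.315
```

Emit:
{"fn": "arm_command", "kwargs": {"deltas": [[[1, 0, 0, -0.2, -0.15], [1, 0, 0, 0.2, -0.15], [1, 0, 0, -0.2, -0.15], [1, 0, 0, 0.2, -0.15], [1, 0, 0, -0.2, -0.15], [1, 0, 0, 0, 0], [1, 0, 0, 0, 0]]]}}

```text
t: 14.8
eef_pos: [567.7, -230.8, 201.8]
tcp_rot: [-3.107, -0.024, 2.388]
ft_force: [0.5, -0.9, -4.6]
opening: 0.311
```

Run:
```python
from cell import env
s=env.state()
for k in("t","eef_pos","tcp_rot","joints","qvel","tau"):print(k,s[k])
```

```text
t 14.8
eef_pos [ 567.66323901 -230.82033338  201.81508182]
tcp_rot [-3.10729061 -0.02351608  2.387743  ]
joints [-0.48202503  0.49948451  1.5816324  -0.03010911  1.09252293 -1.28508827]
qvel [-0.00232805  0.02857676  0.03793099  0.0041043  -0.00701959  0.07017776]
tau [ -0.09134235 -60.68892002 -24.56390977  -0.08369524   0.27088668
   0.5368063 ]
```

Emit:
{"fn": "arm_command", "kwargs": {"deltas": [[[1, 0, 0, -0.25, 0], [1, 0, 0, 0.25, 0], [1, 0, 0, -0.25, 0], [1, 0, 0, 0.25, 0], [1, 0, 0, -0.25, 0], [1, 0, 0, 0.25, 0], [1, 0, 0, -0.25, 0], [1, 0, 0, 0.25, 0], [1, 0, 0, 0, 0], [1, 0, 0, 0, 0]]]}}

```text
t: 15.63
eef_pos: [571.2, -232.4, 201.4]
tcp_rot: [-3.105, -0.031, 2.41]
ft_force: [-0.7, -0.7, -4.9]
opening: 0.318
```

Emit:
{"fn": "arm_command", "kwargs": {"deltas": [[[1, 0, 0, -0.2, 0], [1, 0, 0, -0.2, 0], [1, 0, 0, -0.2, 0], [1, 0, 0, 0, 0.15], [1, 0, 0, 0, 0.15], [1, 0, 0, 0, 0.15], [1, 0, 0, 0, 0.15], [1, 0, 0, 0, -0.15], [1, 0, 0, 0, -0.15], [1, 0, 0, 0, -0.15], [1, 0, 0, 0, -0.15], [1, 0, 0, 0, 0]]]}}

```text
t: 16.63
eef_pos: [574.1, -233.3, 149.7]
tcp_rot: [-3.108, -0.016, 2.443]
ft_force: [-0.4, -0.4, -4.7]
opening: 0.313
```

Emit:
{"fn": "arm_command", "kwargs": {"deltas": [[[1, 0, 0, 0, -0.15], [1, 0, 0, 0, -0.15], [1, 0, 0, 0, -0.15], [1, 0, 0, 0, -0.15], [1, 0, 0, 0, -0.15], [1, 0, 0, 0, -0.15], [1, 0, 0, 0, -0.15], [1, 0, 0, 0, -0.15], [1, 0, 0, 0, -0.15], [1, 0, 0, 0, 0]]]}}

```text
t: 17.47
eef_pos: [575.5, -233.8, 156.3]
tcp_rot: [-3.115, -0.009, 1.385]
ft_force: [0.1, -0.8, -4.6]
opening: 0.317
```

Emit:
{"fn": "arm_command", "kwargs": {"deltas": [[[1, 0, 0, 0.12, 0], [1, 0, 0, 0.12, 0], [1, 0, 0, 0.12, 0], [1, 0, 0, 0.12, 0], [1, 0, 0, 0.12, 0], [1, 0, 0, 0.12, 0], [1, 0, 0, 0.12, 0], [1, 0, 0, 0, 0]]]}}

```text
t: 18.13
eef_pos: [575.2, -233.6, 249.0]
tcp_rot: [-3.119, -0.007, 1.437]
ft_force: [-0.1, 0.9, -4.0]
opening: 0.312
```

Emit:
{"fn": "arm_command", "kwargs": {"deltas": [[[1, 0, 0, -0.2, 0], [1, 0, 0, -0.2, 0], [1, 0, 0, -0.2, 0], [1, 0, 0, 0, 0.15], [1, 0, 0, 0, 0.15], [1, 0, 0, 0, 0.15], [1, 0, 0, 0, 0.15], [1, 0, 0, 0, -0.15], [1, 0, 0, 0, -0.15], [1, 0, 0, 0, -0.15], [1, 0, 0, 0, -0.15], [1, 0, 0, 0, 0]]]}}

```text
t: 19.13
eef_pos: [573.8, -232.6, 186.1]
tcp_rot: [-3.122, -0.007, 1.501]
ft_force: [-0.2, -0.5, -4.0]
opening: 0.315
```

Emit:
{"fn": "arm_command", "kwargs": {"deltas": [[[1, 0, 0, -0.2, 0], [1, 0, 0, -0.2, 0], [1, 0, 0, -0.2, 0], [1, 0, 0, 0, -0.15], [1, 0, 0, 0, -0.15], [1, 0, 0, 0, -0.15], [1, 0, 0, 0, -0.15], [1, 0, 0, 0, 0.15], [1, 0, 0, 0, 0.15], [1, 0, 0, 0, 0.15], [1, 0, 0, 0, 0.15], [1, 0, 0, 0, 0]]]}}

```text
t: 20.13
eef_pos: [572.9, -232.0, 121.9]
tcp_rot: [-3.122, -0.004, 1.566]
ft_force: [0.4, 0.6, -4.5]
opening: 0.312
```

Emit:
{"fn": "arm_command", "kwargs": {"deltas": [[[1, 0, 0, 0.12, 0], [1, 0, 0, 0.12, 0], [1, 0, 0, 0.12, 0], [1, 0, 0, 0.12, 0], [1, 0, 0, 0.12, 0], [1, 0, 0, 0.12, 0], [1, 0, 0, 0.12, 0], [1, 0, 0, 0.1, 0], [1, 0, 0, 0, 0], [1, 0, 0.05, 0, 0.03], [1, 0, 0.08, 0, 0.06], [1, 0, 0.08, 0, 0.08]]]}}

```text
t: 21.13
eef_pos: [572.4, -211.0, 230.3]
tcp_rot: [-3.128, -0.001, 1.696]
ft_force: [-0.2, 0.2, -4.8]
opening: 0.315
```

Emit:
{"fn": "arm_command", "kwargs": {"deltas": [[[1, 0, 0.08, 0, 0.1], [1, 0, 0.08, 0, 0.1], [1, 0, 0.08, 0, 0.1], [1, 0, 0.08, 0, 0.1], [1, 0, 0.08, 0, 0.1], [1, 0, 0.08, 0, 0.1], [1, 0, 0.08, 0, 0.1], [1, 0, 0.08, 0, 0.1], [1, 0, 0.08, 0, 0.1], [1, 0, 0.08, 0, 0.1], [1, 0, 0.08, 0, 0.1], [1, 0, 0.08, 0, 0.1]]]}}

```text
t: 22.13
eef_pos: [568.1, -104.7, 223.3]
tcp_rot: [-3.123, -0.013, 2.698]
ft_force: [-0.0, -0.7, -5.5]
opening: 0.313
```

Emit:
{"fn": "arm_command", "kwargs": {"deltas": [[[1, 0, 0.08, 0, 0.12], [1, 0, 0.08, 0, 0.12], [1, 0, 0.08, 0, 0.12], [1, 0, 0.08, 0, 0.12], [1, 0, 0.08, 0, 0.12], [1, 0, 0.08, 0, 0.12], [1, 0, 0.08, 0, 0.12], [1, 0, 0.08, 0, 0.12], [1, -0.02, 0.05, 0, 0.08], [1, -0.02, 0, 0, 0], [1, 0, 0, 0, 0], [1, 0, 0, 0, 0]]]}}

```text
t: 23.13
eef_pos: [559.0, -26.2, 217.1]
tcp_rot: [-3.128, -0.025, -2.712]
ft_force: [-0.3, 0.2, -4.8]
opening: 0.315
```

```bash
python3 look.py 3
```

```text
23.2333 [559.20971268 -26.496743   217.15711249] [-3.1276425  -0.02440163 -2.71233789] [-0.15308326  0.40180271  1.70770143 -0.02898754  1.04497898 -2.13859277] [-3.10436425e-03  6.00075962e-01 -4.05998297e+00] [0.11300453 0.01784068 0.01488467]
```

View pics/l3.png

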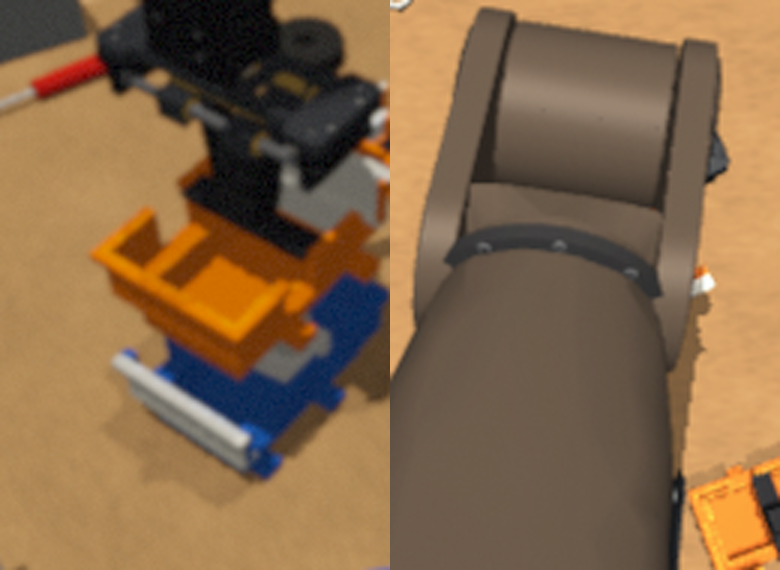

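Run:
```python
from h import *
S=pickle.load(open("scene3.pkl","rb"))
from scipy.spatial.transform import Rotation as R
Rg=R.from_euler('xyz',[3.136,-.01,.273]);Rn=R.from_euler('xyz',[-3.1276,-.0244,-2.7123])
rel=Rg.inv()*R.from_euler('z',.270); pr=Rg.inv().apply(np.array([554.4,-279,0])-[555.6,-279.6,92.8])
Rt=Rn*rel; pt=Rn.apply(pr)+[559.2,-26.5,217.2]
print("pred tote",pt.round(1),Rt.as_euler('xyz').round(4))
q=(proj(S,Rt.apply(np.array(C,float))+pt)-[200,90]+.5)*3-.5
b=(proj(S,tote([560.9,-29.5,.411,0],C))-[200,90]+.5)*3-.5
print(q.round(0));print(b.round(0))
im=cv2.imread("pics/l3.png")[:,:390]
cv2.polylines(im,[q.round().astype(int)],True,(255,0,255),1);cv2.polylines(im,[b.round().astype(int)],True,(0,255,0),1)
cv2.imwrite("pics/l3b.png",cv2.resize(im,None,fx=1.02,fy=1.02))
```

```text
pred tote [560.  -29.1 124.4] [ 0.0196 -0.0143 -2.7151]
[[259. 108.]
 [399. 177.]
 [233. 342.]
 [ 85. 254.]]
[[242. 446.]
 [113. 362.]
 [269. 223.]
 [393. 290.]]
```

View pics/l3b.png

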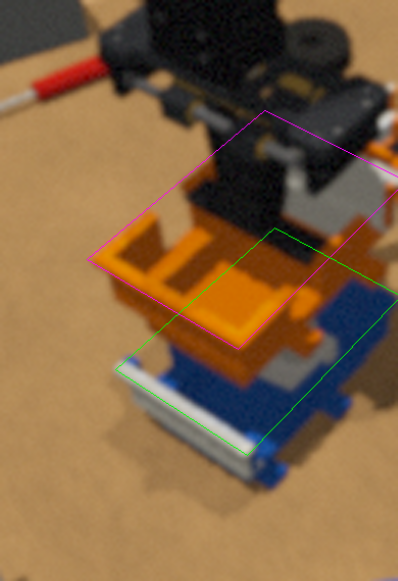

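Emit:
{"fn": "arm_command", "kwargs": {"deltas": [[[1, 0.01, 0, -0.08, -0.02], [1, 0, 0, -0.08, 0], [1, 0, 0, -0.08, 0], [1, 0, 0, -0.05, 0], [1, 0, 0, 0, 0], [1, 0, 0, 0, 0]]]}}

```text
t: 23.73
eef_pos: [560.1, -27.7, 183.9]
tcp_rot: [-3.128, -0.026, -2.734]
ft_force: [-0.3, 1.1, -4.0]
opening: 0.316
```

```bash
cat > ov.py <<'E'
import sys
from cell import env
from h import *
from scipy.spatial.transform import Rotation as R
S=env.read_camera("scene");pickle.dump(S,open("scene4.pkl","wb"));s=env.state()
Rg=R.from_euler('xyz',[3.136,-.01,.273]);Rn=R.from_euler('xyz',s["tcp_rot"])
rel=Rg.inv()*R.from_euler('z',.270); pr=Rg.inv().apply(np.array([554.4,-279,0])-[555.6,-279.6,92.8])
Rt=Rn*rel; pt=Rn.apply(pr)+s["eef_pos"]
print(s["t"],s["eef_pos"],s["tcp_rot"],s["ft_force"]);print("pred tote",pt.round(1),Rt.as_euler('xyz').round(4))
k=5;o=[215,130]
im=cv2.resize(S["frame"][130:250,215:340,::-1],None,fx=k,fy=k,interpolation=cv2.INTER_CUBIC)
im=np.clip(255*(im/255.)**.7,0,255).astype(np.uint8)
q=(proj(S,Rt.apply(np.array(C,float))+pt)-o+.5)*k-.5
b=(proj(S,tote([560.9,-29.5,.411,0],C))-o+.5)*k-.5
cv2.polylines(im,[q.round().astype(int)],True,(255,0,255),1);cv2.polylines(im,[b.round().astype(int)],True,(0,255,0),1)
cv2.imwrite(sys.argv[1],im)
E
python3 ov.py pics/l4.png
```

```text
23.7833 [560.08727716 -27.65143796 183.93824362] [-3.12836811 -0.02564153 -2.73434406] [-0.43681894  0.20548402 -5.66534767]
pred tote [560.7 -30.3  91.2] [ 0.0189 -0.0156 -2.7372]
```

View pics/l4.png

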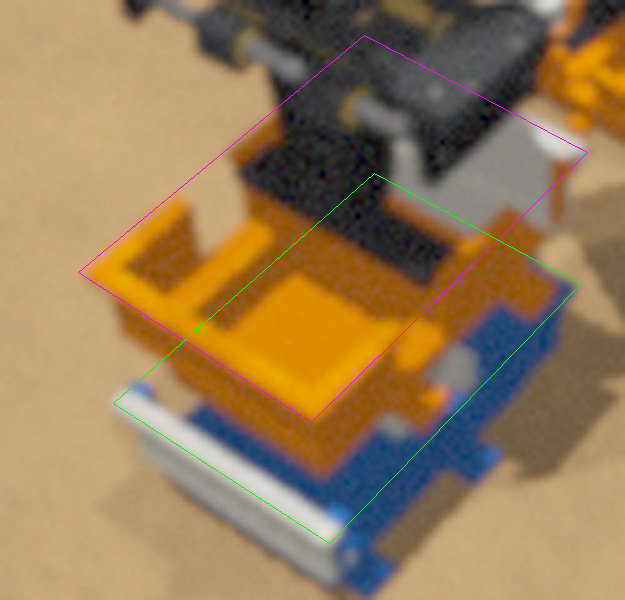

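Emit:
{"fn": "arm_command", "kwargs": {"deltas": [[[1, 0, 0, -0.025, 0], [1, 0, 0, -0.025, 0], [1, 0, 0, -0.02, 0], [1, 0, 0, 0, 0], [1, 0, 0, 0, 0]]]}}

```text
t: 24.2
eef_pos: [560.5, -27.7, 177.0]
tcp_rot: [-3.128, -0.024, -2.734]
ft_force: [0.8, 0.5, -4.9]
opening: 0.317
```

Emit:
{"fn": "arm_command", "kwargs": {"deltas": [[[1, 0, 0, -0.015, 0], [1, 0, 0, -0.01, 0], [1, 0, 0, 0, 0]]]}}

```text
t: 24.45
eef_pos: [560.6, -27.7, 174.5]
tcp_rot: [-3.127, -0.024, -2.734]
ft_force: [0.5, 0.5, -4.6]
opening: 0.311
```

Emit:
{"fn": "arm_command", "kwargs": {"deltas": [[[1, 0, 0, -0.015, 0], [1, 0, 0, 0, 0]]]}}

```text
t: 24.62
eef_pos: [561.0, -27.9, 174.2]
tcp_rot: [-3.126, -0.023, -2.734]
ft_force: [0.7, -0.1, -3.8]
opening: 0.311
```

Emit:
{"fn": "arm_command", "kwargs": {"deltas": [[[1, 0, 0, -0.01, 0], [1, 0, 0, 0, 0]]]}}

```text
t: 24.78
eef_pos: [561.2, -28.0, 174.1]
tcp_rot: [-3.125, -0.022, -2.734]
ft_force: [-1.0, 0.8, -3.6]
opening: 0.315
```

Emit:
{"fn": "arm_command", "kwargs": {"deltas": [[[1, 0, 0, -0.02, 0], [1, 0, 0, -0.02, 0], [1, 0, 0, 0, 0]]]}}

```text
t: 25.03
eef_pos: [562.6, -29.1, 173.7]
tcp_rot: [-3.121, -0.017, -2.734]
ft_force: [-1.7, 1.3, -3.1]
opening: 0.319
```

```bash
python3 ov.py pics/l5.png
```

```text
25.0833 [562.76750603 -29.23916307 173.60691614] [-3.12090433 -0.01712482 -2.73377243] [-0.9312508  -2.92679781  2.7743028 ]
pred tote [564.4 -32.2  80.9] [ 0.0263 -0.007  -2.7365]
```

View pics/l5.png

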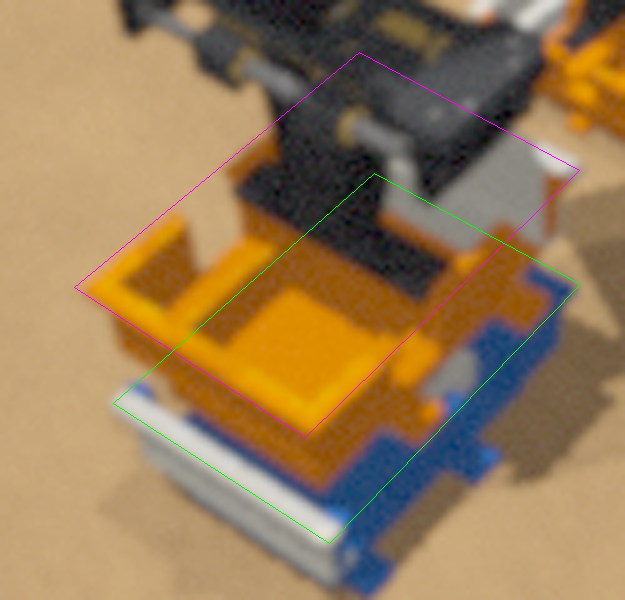

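Emit:
{"fn": "arm_command", "kwargs": {"deltas": [[[1, 0, 0, 0.06, 0], [1, -0.03, 0.03, 0.02, 0], [1, -0.02, 0.01, 0, 0], [1, 0, 0, 0, 0]]]}}

```text
t: 25.42
eef_pos: [557.1, -24.8, 181.2]
tcp_rot: [-3.121, -0.018, -2.734]
ft_force: [0.6, 0.4, -5.6]
opening: 0.316
```

```bash
python3 ov.py pics/l6.png
```

```text
25.4667 [557.19968835 -24.81066974 181.11322715] [-3.12147224 -0.01812836 -2.73387923] [-0.63327255  0.20126021 -4.28076856]
pred tote [558.7 -27.7  88.4] [ 0.0257 -0.0081 -2.7366]
```

Emit:
{"fn": "arm_command", "kwargs": {"deltas": [[[1, 0.01, -0.01, -0.03, 0], [1, 0, 0, -0.03, 0], [1, 0, 0, 0, 0]]]}}

```text
t: 25.72
eef_pos: [558.2, -25.7, 174.1]
tcp_rot: [-3.122, -0.019, -2.734]
ft_force: [0.3, -0.5, -4.4]
opening: 0.314
```

```bash
python3 ov.py pics/l7.png
```

```text
25.7667 [558.23947252 -25.74721367 174.22529376] [-3.1216617  -0.01847091 -2.73350619] [ 0.11697921 -0.28008918 -3.64269243]
pred tote [559.7 -28.7  81.5] [ 0.0255 -0.0084 -2.7363]
```

Emit:
{"fn": "arm_command", "kwargs": {"deltas": [[[1, 0, 0, -0.015, 0], [0.6, 0, 0, 0, 0], [0.6, 0, 0, 0, 0], [0.5, 0, 0, 0, 0], [0.5, 0, 0, 0, 0], [0, 0, 0, 0, 0], [0, 0, 0, 0, 0], [0, 0, 0, 0, 0]]]}}

```text
t: 26.43
eef_pos: [560.2, -26.6, 174.9]
tcp_rot: [-3.118, -0.014, -2.734]
ft_force: [-0.3, 0.4, 0.5]
opening: 0.654
```

```bash
python3 ov.py pics/l8.png
```

```text
26.4833 [560.1345955  -26.54581731 174.82893929] [-3.11815341 -0.01404284 -2.73367207] [-0.02061701  0.32542213 -0.31358356]
pred tote [562.1 -29.6  82.1] [ 0.029  -0.004  -2.7364]
```

View pics/l8.png

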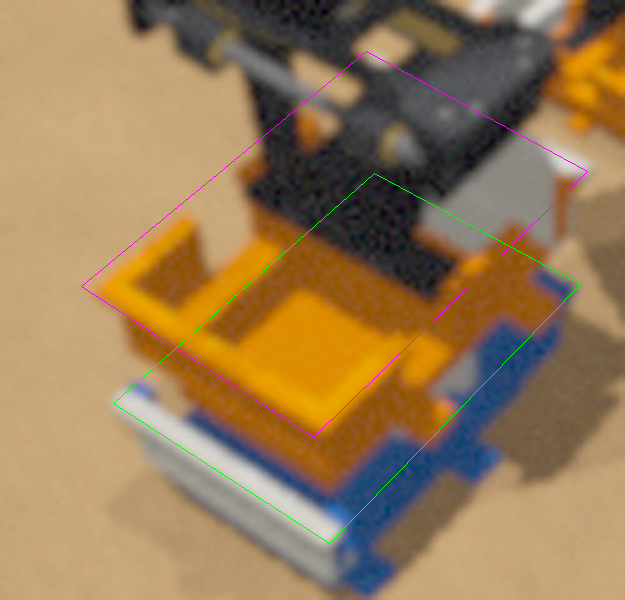

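Emit:
{"fn": "arm_command", "kwargs": {"deltas": [[[0, 0, 0, 0, 0], [0, 0, 0, 0, 0], [0, 0, 0, 0, 0], [0, 0, 0, 0.1, 0], [0, 0, 0, 0.2, 0], [0, 0, 0, 0.3, 0], [0, 0, 0, 0.3, 0], [0, 0, 0, 0.2, 0]]]}}

```text
t: 27.15
eef_pos: [557.5, -26.1, 286.9]
tcp_rot: [-3.123, -0.022, -2.734]
ft_force: [1.0, -0.1, 0.6]
opening: 0.999
```

Emit:
{"fn": "arm_command", "kwargs": {"deltas": [[[0, -0.1, 0.35, 0, 0], [0, -0.1, 0.35, 0, 0], [0, -0.1, 0.35, 0, 0], [0, -0.1, 0.35, 0, 0], [0, 0, 0.35, 0, 0], [0, 0, 0.35, 0, 0], [0, 0, 0.35, 0, 0], [0, 0, 0.35, 0, 0], [0, 0, 0, 0, 0], [0, 0, 0, 0, 0]]]}}

```text
t: 27.98
eef_pos: [514.6, 264.9, 302.3]
tcp_rot: [-3.117, -0.006, -2.738]
ft_force: [-0.2, -1.0, -0.2]
opening: 0.995
```

Run:
```python
from cell import env
from h import *
T=env.read_camera("top");S=env.read_camera("scene")
pickle.dump((T,S),open("end.pkl","wb"))
a=cv2.resize(T["frame"][120:230,275:375,::-1],None,fx=4,fy=4,interpolation=cv2.INTER_CUBIC)
b=cv2.resize(S["frame"][130:240,215:315+5,::-1],None,fx=4,fy=4,interpolation=cv2.INTER_CUBIC)
cv2.imwrite("pics/end.png",np.hstack([a,b[:440,:400]]));cv2.imwrite("pics/endtop.png",T["frame"][:,:,::-1])
```

```text
(no output)
```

View pics/end.png

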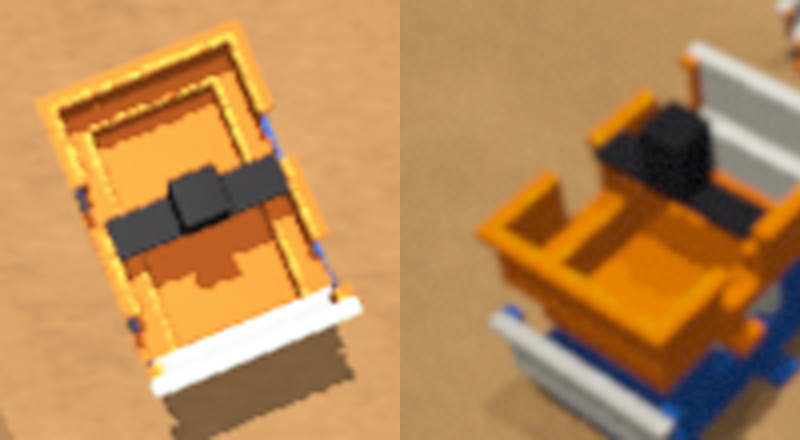

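View pics/endtop.png

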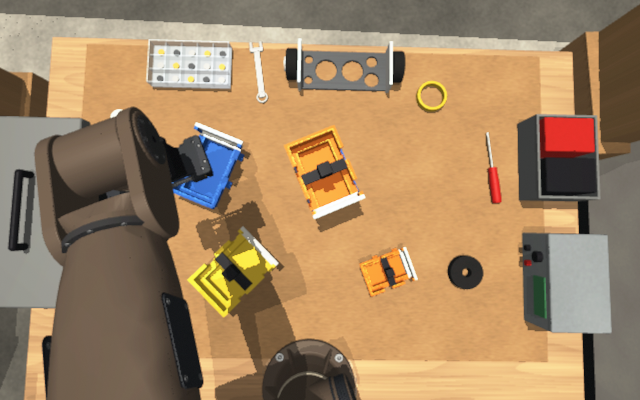

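Run:
```python
from h import *
T,S=pickle.load(open("end.pkl","rb"))
a=un([[362,308],[155,395],[36,102],[242,20]],4,(275,120))
for z in (45,80,85):
    p,r=fit([(T,C,a)],[561,-29,3.55],z);print(z,p.round(3),r.round(1).tolist(),abs(r).sum())
p,_=fit([(T,C,a)],[561,-29,3.55],80)
d=p[:2]-[560.9,-30.2];c,s=np.cos(.41),np.sin(.41);print("offset in blue frame",c*d[0]+s*d[1],-s*d[0]+c*d[1],p[2]-np.pi-.41)
L=[-62,22];
# level check in scene: plain end corners
k=4;o=[215,130];im=cv2.resize(S["frame"][110:250,215:345,::-1],None,fx=4,fy=4,interpolation=cv2.INTER_CUBIC)
for pp,col in(([*p,80],(255,0,255)),([560.9,-29.8,.41,0],(0,255,0))):
    q=(proj(S,tote(pp,C))-[215,110]+.5)*4-.5;cv2.polylines(im,[q.round().astype(int)],True,col,1)
cv2.imwrite("pics/end2.png",im)
```

```text
45 [562.409 -29.189   3.546] [[-1.5, 0.0], [0.8, -1.6], [1.6, 0.1], [-0.9, 1.2]] 7.588201603094333
80 [557.352 -28.351   3.548] [[0.0, 1.0], [0.5, 0.3], [0.0, -0.7], [-0.6, -0.4]] 3.5894284973542057
85 [556.684 -28.254   3.547] [[0.2, 1.2], [0.4, 0.5], [-0.1, -0.9], [-0.5, -0.7]] 4.515032740130039
offset in blue frame -2.5167678175829353 3.1098642271206587 -0.0032932988821164355
```

View pics/end2.png

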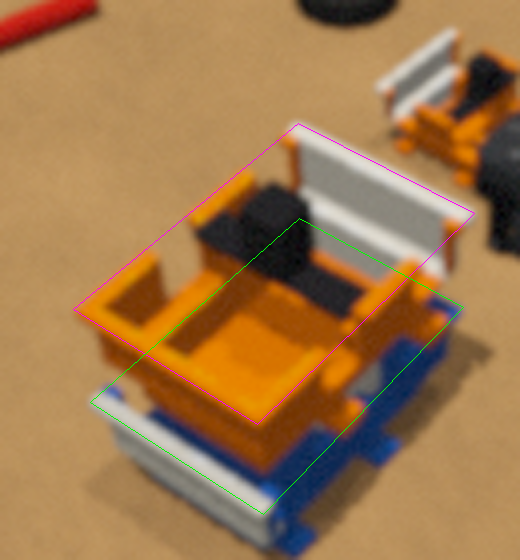

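Run:
```python
from cell import env
print(env.state()["t"]);print(env.job_done())
```

```text
28.0833
the job is handed in; nothing more can be done
None
```

The orange tote is standing on the rim of the blue tote that holds the gearmotor, with its white end over the blue plain end. I let go, moved the arm clear and handed the job in at 28.1 s.

**Last checks:**
- **Stacked, not nested:** the final top image fits an underside height of 80 mm to within about 1 px, and fits the nested height of 45 mm clearly worse. In the scene image the tote also looks level.
- **Square on the blue tote:** it is turned within 0.2° of square, but sits about 2.5 mm off along the blue tote and 3 mm across. That is close to the camera accuracy, so I left it.
- **Blue totes and motor:** the loaded blue tote looks unmoved in the scene image. The motor is mostly hidden under the orange tote, and I did not measure the empty tote again. The gripper touched none of them.

**What went wrong on the way:**
- **Tool tilt:** the tool tilted by about 0.05 rad while turning the tote. I worked most of that out in the air away from the blue tote, and set it down with about 0.03 rad left, which went once I let go.
- **First touchdown:** the tote slid about 4 mm on the rim, so I lifted it and set it down again.
- **Size difference:** the tote rims measured about 192 mm long in the images, not the stated 182 mm, so I fitted with 192.

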